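Unlock a rotary vial feeder and turn out two vials

TASK

Two sample vials are wanted from the locked rotary feeder. Press its thumb tab down and keep it down while sliding the lock bolt away from the hand knob as far as it goes, and let the tab spring back up there; then turn the hand knob slowly, counterclockwise seen from above, until two vials, one after the other and no more, have dropped out of the drum into the trough at the front of the feeder. Leave the other vials inside, the bolt unlocked, and the things standing around where they are.

Things in the scene. Friction and masses are not known exactly. Their poses are not given: they have to be found in the camera images.
- feeder: Rotary vial feeder, grey and aluminium, fixed to the bench. Origin: underside, below the drum axis, mid-width. x away from the robot, y left, z up. Tower |x|<42, |y|<56, 280 mm high: magazine of 6 lying vials (axes along y) above a 3-pocket drum (radius 37, axis along y at z 88). Trough in front, x -70..-18, floor z 8. Hand-knob post at y -122, lock slide at y -200, both at x 0.
- feed_vial_1: Sample vial, 28 mm diameter, 96 mm long, white with a red cap; the lowest in the magazine at the start, so number 1 to come out. Origin: centre of its foot, its z axis runs to the cap and lies along the drum axis. In the magazine its height is 139 mm or more over the feeder's origin, in the trough about 22 mm.
- feed_vial_2: Sample vial, 28 mm diameter, 96 mm long, white with a red cap; the second in the magazine at the start, so number 2 to come out. Origin: centre of its foot, its z axis runs to the cap and lies along the drum axis. In the magazine its height is 139 mm or more over the feeder's origin, in the trough about 22 mm.
- feed_vial_3: Sample vial, 28 mm diameter, 96 mm long, white with a red cap; the third in the magazine at the start, so number 3 to come out. Origin: centre of its foot, its z axis runs to the cap and lies along the drum axis. In the magazine its height is 139 mm or more over the feeder's origin, in the trough about 22 mm.
- feed_vial_4: Sample vial, 28 mm diameter, 96 mm long, white with a red cap; the fourth in the magazine at the start, so number 4 to come out. Origin: centre of its foot, its z axis runs to the cap and lies along the drum axis. In the magazine its height is 139 mm or more over the feeder's origin, in the trough about 22 mm.
- feed_vial_5: Sample vial, 28 mm diameter, 96 mm long, white with a red cap; the fifth in the magazine at the start, so number 5 to come out. Origin: centre of its foot, its z axis runs to the cap and lies along the drum axis. In the magazine its height is 139 mm or more over the feeder's origin, in the trough about 22 mm.
- feed_vial_6: Sample vial, 28 mm diameter, 96 mm long, white with a red cap; the top in the magazine at the start, so number 6 to come out. Origin: centre of its foot, its z axis runs to the cap and lies along the drum axis. In the magazine its height is 139 mm or more over the feeder's origin, in the trough about 22 mm.
- feed_knob (a joint): Angle of the hand knob on its upright shaft, rad; grows counterclockwise seen from above. Bevel-geared 2:3 to the drum (1 rad of knob = 1.5 rad of drum), so one vial per 1.4 rad of knob once the drum is filled; the first comes only after a pocket has filled under the magazine. Starts between -0.2 and 0.2, stop at -0.45; stays where left, friction 0.1 N m. Locked, it stops near 0.35.
- knob_grip (a point): Point on the axis of the hand knob at the height to grip it: black fluted round knob, 50 mm diameter, 32 mm high, this point 14 mm below its top and 290 mm over the feeder's origin, above the tower and the bottle cabinet behind. The post's plate lies 39 mm below this point, the lock tab 42 mm below and 78 mm to the right (-y).
- lock_slide (a joint): Travel of the lock bolt along the feeder's -y (to the right, away from the knob): 0 locked, nose between the arms of the index wheel on the knob's shaft; 0.026 m at its end stop, unlocked. Friction 2 N. Held by a comb with notches at 0, 12.5 and 25 mm: it slides only while the tab is pressed by more than about 4 mm, and catches in the next notch if let up on the way.
- lock_tab (a joint): How far the sprung thumb tab of the lock bolt is pressed down: 0 up, 0.007 m fully down. Spring: 3.6 N at the start, 10 N fully down. It rides on the bolt.
- tab_top (a point): Middle of the top face of the thumb tab, 248 mm over the feeder's origin when up: steel pad 26 mm along x by 48 mm along y, with lips 3.6 mm thick and 6 mm high across both y ends (41 mm between them), so a fingertip pressing on it also pushes it along y. Moves with the bolt.
- trough (a point): Middle of the floor of the vial trough at the feeder's front, 52 mm deep along x, 100 mm wide along y, front wall 38 mm high.
- wash_bottle: Bystander: capped round laboratory bottle, 48 mm diameter, 100 mm tall, standing behind the lock slide. Origin: centre of its underside.
- jar: Bystander: round jar with a white lid, 46 mm diameter, 36 mm tall, standing to the right of the feeder. Origin: centre of its underside.
- carton: Bystander: small carton, 61 x 80 x 40 mm, lying behind the feeder. Origin: centre of its underside.
There are look-alikes about, which are no part of the job. What is shaped like the feed_vial_6 but purple is not meant.

How it is judged:
By the outcome, as a careful person would: the job done as asked, in the order asked, and still so for the second after the job is handed in, with the robot touching nothing.
It also fails if it takes over 67 s, if anything falls off the work surface, if the arm or the gripper's body presses on something with over 40 N, if the wrist force passes 120 N, or if a joint passes its speed limit or range.

ROBOT

A 6-joint arm with a two-finger parallel gripper is mounted at the origin on a cart in front of the work surface, level with it; the furniture and walls round the work are solid. World frame = base frame: x ahead of the robot, y to its left, z up, the work surface at z = 0. Lengths are in m, angles in rad, forces in N, time in s.
With the tool pointing down it reaches from about 0.275 to 0.875 m from the base axis. Payload 12.5 kg.
Tool frame: the origin (TCP) lies on the centre line of the jaws, within the pads' length; the fingertips stand 14 mm ahead of it and the grasp point (between the pads) lies 5 mm behind it; z points along the fingers, y is the line along which they close (so a half turn about z gives the same grasp; the last joint's range is limited). The gripper opens to 85 mm and grips with 20 to 120 N. Pads are 22 mm wide; open, the fingers measure 114 mm over their backs; the gripper's body (76 mm by 85 mm) begins 54 mm behind the grasp point. The pads swing forward as they close: fully open they stand 13 mm farther back than shut.
Start: joints at [-1.339, 0.351, 1.652, -0, 1.139, -0.085], TCP at [0.171, -0.523, 0.245] pointing down, gripper open.
Joint ranges: [-2.75, 2.75], [-0.79, 2.1], [0.01, 2.65], [-1.57, 4.71], [0.07, 3.14], [-2.87, 2.87]. Speed limits (rad/s): [2.22, 2.22, 2.79, 3.14, 3.14, 3.14].

INTERFACE

Orientations are given as [roll, pitch, yaw] about the fixed x, y, z axes, in that order (R = Rz(yaw) Ry(pitch) Rx(roll)).
In Python, from bench import status, eyes, hand_in gives the robot as it stands.
- The arm moves only by the shell command python3 -m jog 'ROWS' [FORCE]. ROWS is JSON, a list of rows, each a list of 7 numbers: the turn, a rotation vector about the tool's x, y, z in rad, then the shift along the tool's x, y, z in cm, then the opening, from 0 (shut) to 1 (fully open). In form: [[wx, wy, wz, dx, dy, dz, fingers], ...]. A call has 1 to 8 rows; each row shifts and turns the commanded pose from where the row before left it, along the tool's axes as they then stand; what a row does not reach is not made up. A row lasts 1/8 s, in which the tool goes at most 62.5 mm and 10.7 degrees, less where a joint would pass 70% of its speed; a pose out of reach is approached as far as the arm can. A call is refused whole if a number of a shift passes 6.25 or a number of a turn 0.188, either way. A call with a gripper value outside its range is refused whole. The fingers move at their own pace and stop on an object; FORCE is the grip in N (left out, the last holds). Time passes only in rows, so rows that do not move let the fingers close. It gives the time, the measured TCP pose, the force, the opening and the grip force at its end, in the units of the state.
- status.read_state(): the state, without advancing time (a new reading comes with each control period).
- eyes.read_camera(name): name is "scene" or "top" or "wrist"; returns a dict with "image" (384x512x3 uint8, blue, green, red), "K" (3x3 intrinsics, pixels), "R" (3x3) and "t" (3): a world point X has camera coordinates R X + t; the wrist camera has in their place "hand_eye" (4x4, takes a point from camera to tool coordinates, whose origin is the TCP and whose axes are the flange's). Camera axes: x right, y down, z forward; pixel columns grow to the right and rows downward; lengths in m; the calibration is good to about 2 mm. A picture is of the moment at which its call begins: read the wrist's pose just before it. There is no depth.
- hand_in(): hands the job in; it is judged then, once.
The state is a dict: "clock": time; "joint_pos": joint angles; "dq": joint speeds; "joint_torque": joint torques, N m; "tcp_pos": TCP position; "tool_rot": TCP orientation; "force": force on the tool from outside, world axes, zero at the start; "wrist_torque": the same for the moment, N m; "gripper_width": finger opening in m; "grasp_force": force on a finger pad.
Only numpy, scipy, OpenCV 4.12 (cv2) and the standard library are available. Lean on these libraries where they do the work, as an engineer would, in place of code of your own. Each camera call takes 0.05 s, during which the arm holds its last target. There are 200 camera calls.

## Working session

There is one attempt and no reset: what is moved stays moved. The work goes in short steps, Python scripts to look and compute and a shell command to move; the robot and the scene stay as the last step left them, time stands still between calls to the robot, and variables do not carry over. Pictures are saved under pics/ and viewed, at most 10 in all, crops included, and the job is handed in when it is done.

```bash
mkdir -p pics; python3 - <<'E'
from bench import status, eyes
import cv2,numpy as np
s=status.read_state(); print(s)
ims=[]
for n in("scene","top"):
    c=eyes.read_camera(n); cv2.imwrite(f"pics/{n}0.png",c["image"]); np.savez(f"{n}.npz",K=c["K"],R=c["R"],t=c["t"]); print(n,c["K"],c["R"],c["t"])
c=eyes.read_camera("wrist");cv2.imwrite("pics/wrist0.png",c["image"]);print(c["hand_eye"],c["K"])
E
```

```text
{'clock': 0.0, 'joint_pos': array([-1.33860118e+00,  3.51240274e-01,  1.65242635e+00,  2.34878280e-05,
        1.13907559e+00, -8.46219619e-02]), 'dq': array([-8.26768844e-04, -5.35813082e-04, -5.37825074e-04,  9.41868765e-04,
        7.26955128e-04, -3.49245784e-05]), 'joint_torque': array([-7.18384831e-05, -5.06104231e+01, -2.91415054e+01, -1.13191054e-04,
        4.40485164e-03,  1.07501711e-05]), 'tcp_pos': array([ 0.17129559, -0.52231987,  0.24475534]), 'tool_rot': array([-3.14044901e+00, -1.18406983e-04,  3.16807204e-01]), 'force': array([0.75223046, 0.88531366, 0.98928251]), 'wrist_torque': array([ 0.0470215 , -0.08075141, -0.02725458]), 'grasp_force': 0.0, 'gripper_width': 0.08540018632230038}
scene [[457.86916097   0.         256.1851124 ]
 [  0.         457.86916097 192.4093005 ]
 [  0.           0.           1.        ]] [[-0.47577582 -0.8795645  -0.00191361]
 [-0.55478753  0.30178364 -0.77533053]
 [ 0.6825307  -0.36782188 -0.63155278]] [0.3799709  0.43043264 1.10994953]
top [[443.48009053   0.         255.48320385]
 [  0.         443.48009053 198.29881146]
 [  0.           0.           1.        ]] [[-0.01621973 -0.99949532 -0.02731345]
 [-0.98557999  0.02058362 -0.16795354]
 [ 0.16843098  0.02419543 -0.98541645]] [0.14271674 0.57363525 1.24053557]
[[ 3.04451226e-04 -9.44666225e-01 -3.28032972e-01  8.52720289e-02]
 [ 9.99999944e-01  2.41746199e-04  2.31933206e-04  2.21788425e-04]
 [-1.39798742e-04 -3.28033024e-01  9.44666246e-01 -1.28842758e-01]
 [ 0.00000000e+00  0.00000000e+00  0.00000000e+00  1.00000000e+00]] [[299.800746     0.         258.54186149]
 [  0.         299.800746   191.22778785]
 [  0.           0.           1.        ]]
```

View pics/scene0.png

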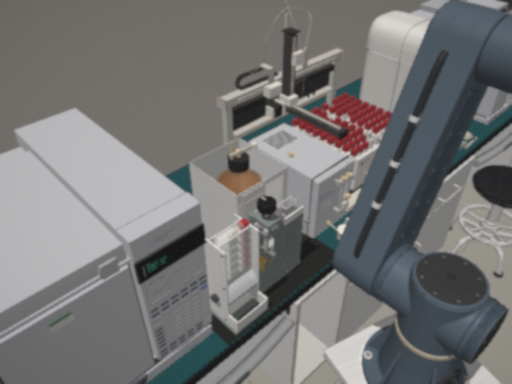

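View pics/top0.png

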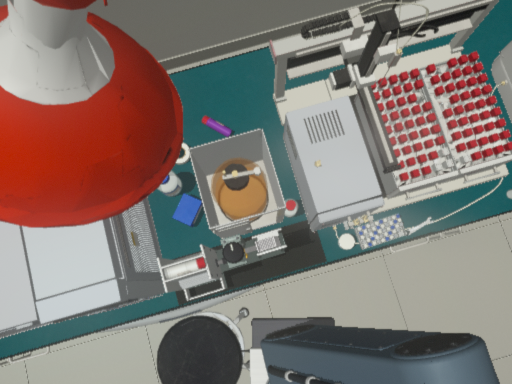

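The scene view shows the feeder tower with vials at (235,270) and the black knob at (267,205). In the top view the tower is at (185,268), the knob at (233,251) and the ribbed steel tab at (270,242). The purple vial at (216,126) is the look-alike. Other black round things are the bottle cap at (236,176) in the cabinet and the stool at (200,360). I'll check my choices in one close crop.

```bash
python3 - <<'E'
import cv2,numpy as np
a=cv2.imread("pics/scene0.png")[180:330,195:315];b=cv2.imread("pics/top0.png")[220:310,155:295]
a=cv2.resize(a,None,fx=3.3,fy=3.3,interpolation=cv2.INTER_CUBIC);b=cv2.resize(b,None,fx=2.85,fy=2.85,interpolation=cv2.INTER_CUBIC)
o=np.zeros((500,800,3),np.uint8);o[:a.shape[0],:a.shape[1]]=a;o[:b.shape[0],400:400+b.shape[1]]=b[:,:400]
w=cv2.imread("pics/wrist0.png");w=cv2.resize(w,(310,232));o[262:494,440:750]=w
cv2.imwrite("pics/crop1.png",o)
E
```

```text
(no output)
```

View pics/crop1.png

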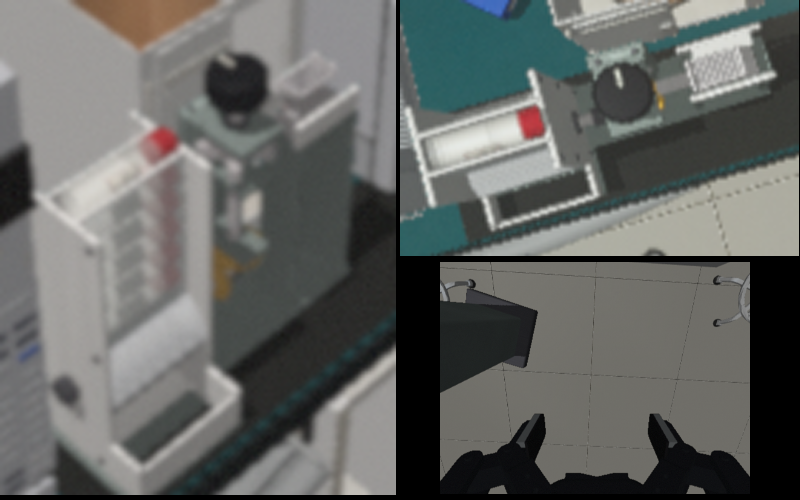

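The crop confirms the targets. The black fluted knob with a white pointer mark is at scene (266,206) and top (233,252). The ribbed tab pad between its lips is at scene (287,203) and top (266,245). The wrist view is only floor. Next I triangulate.

```bash
cat >h.py <<'E'
import numpy as np,cv2
from scipy.spatial.transform import Rotation as Ro
cam={n:np.load(f"{n}.npz") for n in("scene","top")}
def ray(n,uv):
    c=cam[n];d=c["R"].T@np.linalg.solve(c["K"],[*uv,1]);return -c["R"].T@c["t"],d/np.linalg.norm(d)
def tri(rs):
    A=sum(np.eye(3)-np.outer(d,d) for o,d in rs);b=sum((np.eye(3)-np.outer(d,d))@o for o,d in rs)
    x=np.linalg.solve(A,b);return x,[np.linalg.norm(np.cross(d,x-o)) for o,d in rs]
def plane(r,z): o,d=r;return o+d*(z-o[2])/d[2]
def proj(n,X): c=cam[n];p=c["K"]@(c["R"]@X+c["t"]);return p[:2]/p[2]
def wray(c,s,uv):
    # s: state before image
    T=np.array(c["hand_eye"]);R=Ro.from_euler('xyz',s["tool_rot"]).as_matrix()
    d=R@T[:3,:3]@np.linalg.solve(c["K"],[*uv,1]);o=R@T[:3,3]+s["tcp_pos"];return o,d/np.linalg.norm(d)
E
python3 - <<'E'
from h import *
uv={}
for n,(x,y) in(("scene",(266,205)),("top",(233,252))):
    g=cv2.imread(f"pics/{n}0.png").max(2);m=(g<60).astype(np.uint8);w=np.zeros_like(m);w[y-13:y+14,x-13:x+14]=1
    k,l,st,ce=cv2.connectedComponentsWithStats(m*w);
    i=1+np.argmax(st[1:,4]);print(n,st[i],ce[i]);uv[n]=ce[i]
X,e=tri([ray(n,uv[n]) for n in uv]);print("knob",X,e)
T,e=tri([ray("scene",(287.4,202.7)),ray("top",(266.2,244.6))]);print("tab",T,e)
d=(X-T)[:2];print(np.linalg.norm(d),np.degrees(np.arctan2(-d[0],d[1])), np.hypot(*T[:2]),np.hypot(*X[:2]))
print(plane(ray("top",(266.2,244.6)),.25),plane(ray("top",uv["top"]),.3))
E
```

```text
scene [258 197  18  18 243] [266.50205761 205.79835391]
top [233 243  11  18  50] [239.56 250.06]
knob [0.41775656 0.17005399 0.27797437] [np.float64(0.005075189494589068), np.float64(0.005075189494588991)]
tab [0.4289845  0.10437495 0.25371565] [np.float64(0.00149541543733607), np.float64(0.0014954154373361282)]
0.06663183880772076 9.701036936647684 0.44149952921453295 0.4510420141125429
[0.42835731 0.10316418 0.25      ] [0.41371666 0.16446731 0.3       ]
```

```bash
python3 - <<'E'
from h import *
print("bottlecap",tri([ray("scene",(238,160)),ray("top",(236,176))]))
print("knob",tri([ray("scene",(266.5,204)),ray("top",(232.9,252.3))]))
E
python3 -m jog '[[0,0,0,0,0,-4.4,0.0],[0,0,0,0,0,-4.4,0],[0,0,0,0,0,-4.4,0],[0,0,0,0,0,-4.4,0],[0,0,0,3,-4,0,0],[0,0,0,3,-4,0,0],[0,0,0,3,-4,0,0],[0,0,0,3,-4,0,0]]' 40
python3 -m jog '[[0,0,0,3,-4,0,0],[0,0,0,3,-4,0,0],[0,0,0,3,-4,0,0],[0,0,0,3,-4,0,0],[0,0,0,3,-4,0,0],[0,0,0,3,-4,0,0],[0,0,0,0,0,0,0]]'
```

```text
bottlecap (array([0.58458473, 0.17056163, 0.31683872]), [np.float64(0.000716467816291845), np.float64(0.0007164678162918111)])
knob (array([0.40929398, 0.18046852, 0.29537109]), [np.float64(0.0003424370620760233), np.float64(0.00034243706207610116)])
clock: 1.15
tcp_pos: [0.2357, -0.3316, 0.4211]
tool_rot: [-3.141, -0.0, 0.316]
force: [0.5, -1.0, -0.3]
gripper_width: -0.0001
grasp_force: 0.0
clock: 2.02
tcp_pos: [0.3321, -0.0466, 0.4212]
tool_rot: [-3.141, -0.0, 0.322]
force: [-0.8, -0.7, -0.5]
gripper_width: 0.0003
grasp_force: 0.0
```

```bash
python3 -m jog '[[0,0,0,3.1,-3.9,0,0],[0,0,0,3.1,-3.9,0,0],[0,0,0,3.1,-3.9,0,0],[0,0,0,3.1,-3.9,0,0],[0,0,0,0,0,0,0]]'
python3 - <<'E'
from bench import status,eyes
import cv2,pickle
s=status.read_state();c=eyes.read_camera("wrist");pickle.dump((s,c),open("w1.pkl","wb"));cv2.imwrite("pics/w1.png",cv2.resize(c["image"],(768,576)))
E
```

```text
clock: 2.65
tcp_pos: [0.4017, 0.1389, 0.4206]
tool_rot: [-3.141, 0.002, 0.319]
force: [-0.4, -0.0, -0.7]
gripper_width: -0.0
grasp_force: 0.0
```

View pics/w1.png

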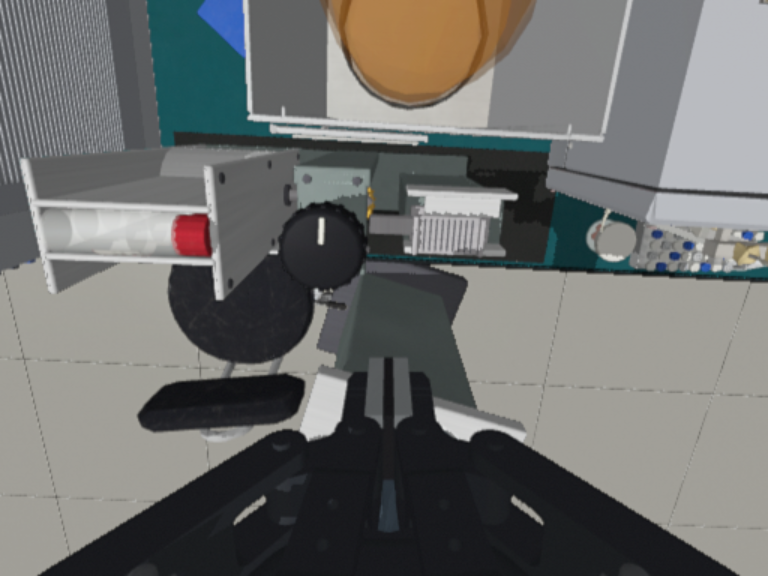

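The wrist view shows the knob at (323,245)/1.5, the ribbed tab spanning x 413–487, y 213–252 with centre (450,233)/1.5, and the magazine with a red cap at (193,236)/1.5. The slide runs nearly parallel to the image rows. Now to triangulate across views.

```bash
cp pics/w1.png /tmp/; python3 - <<'E'
from h import *
import pickle
s,c=pickle.load(open("w1.pkl","rb"))
W=lambda u,v:wray(c,s,(u/1.5,v/1.5))
S=ray("scene",(287.4,202.7));T=ray("top",(266.2,244.6))
print("tab",tri([W(450,233),S,T]),tri([W(450,233),T])[0],tri([W(450,233),S])[0])
k=W(323,245)
print("knob",tri([k,ray("scene",(266.5,204)),ray("top",(232.9,252.3))]))
P=plane(W(450,233),.248);K=plane(k,.302);print(P,K)
d=(K-P)[:2];print(np.linalg.norm(d),np.arctan2(-d[0],d[1]))
for a,b,z in(((45,263),(215,257),.28),((35,203),(208,206),.28),((413,252),(487,251),.245)):
    e=plane(W(*a),z)-plane(W(*b),z);print("yaw",np.arctan2(-e[0],e[1]),np.linalg.norm(e))
im=cv2.imread("pics/w1.png");cv2.imwrite("pics/crop2.png",cv2.resize(im[140:290,280:540],None,fx=3,fy=3,interpolation=cv2.INTER_CUBIC))
E
```

```text
tab (array([0.43135453, 0.10404744, 0.25070749]), [np.float64(0.002465334029058334), np.float64(0.0010760175019347508), np.float64(0.00316290136100796)]) [0.43015536 0.10237773 0.23363055] [0.43332676 0.10418349 0.25032524]
knob (array([0.41012515, 0.18067717, 0.2944054 ]), [np.float64(0.001186632776627793), np.float64(0.0004532834247271577), np.float64(0.0010608825317142403)])
[0.43324867 0.1044557  0.248     ] [0.41321532 0.18094384 0.302     ]
0.07906814347470012 0.2561604214929214
yaw 0.3558139262264293 0.10642995744454589
yaw 0.30213230693328524 0.10280867577907563
yaw 0.3334017194694721 0.05158626753355203
```

View pics/crop2.png

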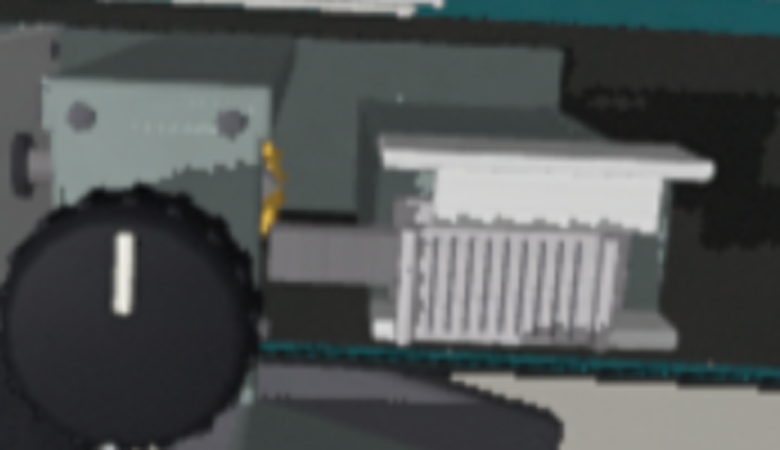

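```bash
python3 -m jog '[[0,0,0,1.83,4.86,0,0],[0,0,0,0,0,5,0],[0,0,0,0,0,5,0],[0,0,0,0,0,3.5,0],[0,0,0,0,0,0,0],[0,0,0,0,0,0,0]]'
python3 - <<'E'
from bench import status,eyes
import cv2,pickle
s=status.read_state();print(s["force"],s["tcp_pos"],s["wrist_torque"]);c=eyes.read_camera("wrist");pickle.dump((s,c),open("w2.pkl","wb"));cv2.imwrite("pics/w2.png",cv2.resize(c["image"][100:360,150:450],None,fx=2.3,fy=2.3))
E
```

```text
clock: 3.45
tcp_pos: [0.4342, 0.0966, 0.2879]
tool_rot: [3.141, -0.002, 0.316]
force: [-0.2, 0.6, 0.5]
gripper_width: -0.0001
grasp_force: 0.0
[-0.23853014  0.59798816  0.49127505] [0.43421154 0.09655126 0.28794052] [-0.01117792  0.0137288  -0.0101966 ]
```

View pics/w2.png

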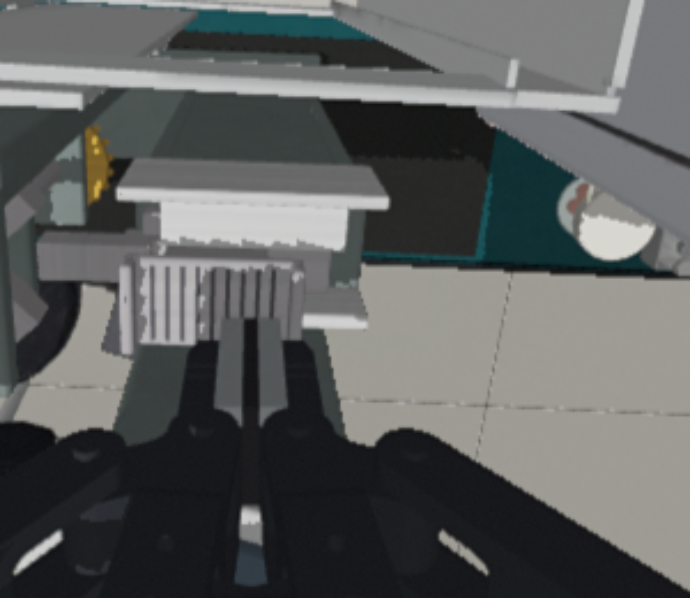

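The fingertips (252,320 in this crop) are above the pad, which spans about x 120–303, y 262–345. Next I work out the residual offset.

```bash
python3 - <<'E'
from h import *
import pickle
s1,c1=pickle.load(open("w1.pkl","rb"));s2,c2=pickle.load(open("w2.pkl","rb"))
f=lambda u,v:(u/2.3+150,v/2.3+100)
R=Ro.from_euler('xyz',s2["tool_rot"]).as_matrix()
for n,p in dict(ctr=(212,303),ul=(135,262),ur=(303,262),ll=(122,353),lr=(303,340)).items():
    X=plane(wray(c2,s2,f(*p)),.249);print(n,X,(R.T@(X-s2["tcp_pos"]))*1000)
print(tri([wray(c2,s2,f(212,303)),wray(c1,s1,(300,156.5))]))
r=wray(c2,s2,f(252,320));X=plane(r,s2["tcp_pos"][2]-.014);print("tip",(R.T@(X-s2["tcp_pos"]))*1000)
E
```

```text
ctr [0.43155567 0.10608048 0.249     ] [ 0.35436103 -9.90306185 38.93620323]
ul [0.43673762 0.12897849 0.249     ] [ 12.38900658 -30.0608983   38.95029574]
ur [0.45053637 0.0867304  0.249     ] [12.38987311 14.38351421 38.97331498]
ll [0.40908495 0.12529753 0.249     ] [-15.0400196  -35.14666027  38.89174895]
lr [0.42852376 0.07891394 0.249     ] [-10.96165364  14.97988531  38.92602274]
(array([0.43319435, 0.10575721, 0.25291892]), [np.float64(0.0007513586112671445), np.float64(0.0007513586112672192)])
tip [ 8.58425615  0.81132017 14.01794978]
```

```bash
python3 -m jog '[[0,0,0,0,-0.85,0,0],[0,0,0,0,0,1,0],[0,0,0,0,0,0.7,0],[0,0,0,0,0,0.2,0],[0,0,0,0,0,0,0],[0,0,0,0,0,0,0]]'
python3 -m jog '[[0,0,0,0,0,0.2,0],[0,0,0,0,0,0.2,0],[0,0,0,0,0,0,0],[0,0,0,0,0,0,0]]'
```

```text
clock: 4.25
tcp_pos: [0.431, 0.1054, 0.2674]
tool_rot: [3.142, -0.0, 0.317]
force: [-0.2, -0.0, -0.0]
gripper_width: 0.0001
grasp_force: 0.0
clock: 4.75
tcp_pos: [0.431, 0.1054, 0.2635]
tool_rot: [3.142, -0.0, 0.317]
force: [-0.1, -0.5, 3.2]
gripper_width: -0.0003
grasp_force: 1.8
```

```bash
python3 -m jog '[[0,0,0,0,0,0.2,0],[0,0,0,0,0,0.2,0],[0,0,0,0,0,0.15,0],[0,0,0,0,0,0,0],[0,0,0,0,0,0,0]]'
python3 -m jog '[[0,0,0,0,0,0.1,0],[0,0,0,0,0,0,0],[0,0,0,0,0,0,0]]'
```

```text
clock: 5.38
tcp_pos: [0.4311, 0.1054, 0.2582]
tool_rot: [3.141, -0.001, 0.317]
force: [-2.1, -1.0, 9.8]
gripper_width: 0.0001
grasp_force: 4.2
clock: 5.75
tcp_pos: [0.4311, 0.1054, 0.2572]
tool_rot: [3.141, -0.001, 0.317]
force: [-2.1, -0.7, 9.1]
gripper_width: 0.0001
grasp_force: 4.6
```

```bash
python3 -m jog '[[0,0,0,0,0.3,0,0],[0,0,0,0,0.3,0,0],[0,0,0,0,0.3,0,0],[0,0,0,0,0.3,0,0],[0,0,0,0,0,0,0]]'
python3 -m jog '[[0,0,0,0,0.3,0,0],[0,0,0,0,0.3,0,0],[0,0,0,0,0.3,0,0],[0,0,0,0,0.3,0,0],[0,0,0,0,0,0,0]]'
```

```text
clock: 6.38
tcp_pos: [0.4346, 0.0939, 0.2571]
tool_rot: [-3.141, 0.0, 0.317]
force: [-3.8, -1.1, 9.7]
gripper_width: 0.0001
grasp_force: 4.7
clock: 7.0
tcp_pos: [0.4379, 0.0825, 0.257]
tool_rot: [-3.141, 0.001, 0.317]
force: [-5.7, -0.7, 9.4]
gripper_width: 0.0
grasp_force: 4.8
```

```bash
python3 -m jog '[[0,0,0,-0.03,0.3,0,0],[0,0,0,-0.03,0.2,0,0],[0,0,0,-0.02,0.2,0,0],[0,0,0,0,0,0,0]]'
python3 -m jog '[[0,0,0,-0.02,0.2,0,0],[0,0,0,0,0.2,0,0],[0,0,0,0,0,0,0]]'
```

```text
clock: 7.5
tcp_pos: [0.4401, 0.0764, 0.2573]
tool_rot: [-3.14, -0.001, 0.317]
force: [-1.6, 5.4, 9.2]
gripper_width: -0.0
grasp_force: 4.6
clock: 7.88
tcp_pos: [0.4412, 0.0726, 0.2573]
tool_rot: [-3.14, -0.002, 0.317]
force: [-2.4, 7.0, 9.9]
gripper_width: 0.0002
grasp_force: 4.6
```

```bash
python3 -m jog '[[0,0,0,0,0.2,0,0],[0,0,0,0,0.2,0,0],[0,0,0,0,0,0,0]]'
python3 - <<'E'
from bench import status,eyes
import cv2,pickle
s=status.read_state();c=eyes.read_camera("wrist");pickle.dump((s,c),open("w3.pkl","wb"));cv2.imwrite("pics/w3.png",cv2.resize(c["image"][100:360,150:450],None,fx=2.3,fy=2.3))
E
```

```text
clock: 8.25
tcp_pos: [0.4424, 0.0688, 0.2573]
tool_rot: [-3.14, -0.002, 0.317]
force: [-2.0, 6.0, 10.2]
gripper_width: 0.0005
grasp_force: 4.6
```

View pics/w3.png

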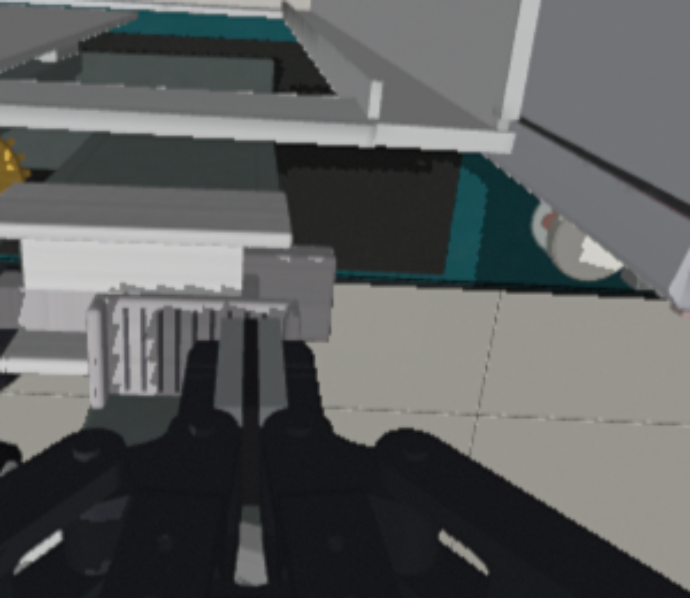

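The bolt's end now sticks out past its housing at (290–335,290), and the fingertip bears on the right-hand lip at (293,310). I keep pushing until it hits the end stop.

```bash
python3 -m jog '[[0,0,0,0,0.2,0,0],[0,0,0,0,0.1,0,0],[0,0,0,0,0,0,0]]'
python3 -m jog '[[0,0,0,0,0.2,0,0],[0,0,0,0,0.1,0,0],[0,0,0,0,0,0,0]]'
```

```text
clock: 8.68
tcp_pos: [0.4429, 0.0671, 0.2572]
tool_rot: [-3.137, -0.001, 0.316]
force: [-4.2, 16.0, 9.0]
gripper_width: 0.0
grasp_force: 9.6
clock: 9.05
tcp_pos: [0.4431, 0.0659, 0.2569]
tool_rot: [-3.133, -0.001, 0.316]
force: [-7.8, 28.2, 9.5]
gripper_width: -0.0001
grasp_force: 16.9
```

```bash
python3 -m jog '[[0,0,0,0,-0.2,0,0],[0,0,0,0,-0.1,0,0],[0,0,0,0,0,0,0]]'
python3 -m jog '[[0,0,0,0,0,-0.3,0],[0,0,0,0,0,-0.3,0],[0,0,0,0,0,-0.3,0],[0,0,0,0,0,-0.5,0],[0,0,0,0,0,0,0]]'
```

```text
clock: 9.43
tcp_pos: [0.4429, 0.067, 0.2572]
tool_rot: [-3.138, -0.001, 0.316]
force: [-4.4, 14.4, 9.2]
gripper_width: 0.0002
grasp_force: 12.9
clock: 10.05
tcp_pos: [0.4429, 0.0654, 0.2705]
tool_rot: [-3.141, 0.0, 0.317]
force: [0.1, -0.2, 0.1]
gripper_width: -0.0002
grasp_force: 0.0
```

```bash
python3 -m jog '[[0,0,0,0,0,-5,0],[0,0,0,0,0,-5,0],[0,0,0,0.28,-5.98,0,0.8],[0,0,0,0.29,-5.99,0,0.8],[0,0,0.18,0,0,0,0.8],[0,0,0.18,0,0,0,0.8],[0,0,0.18,0,0,0,0.8],[0,0,0,0,0,0,0.8]]'
python3 - <<'E'
from bench import status,eyes
import cv2,pickle
s=status.read_state();print(s["joint_pos"]);c=eyes.read_camera("wrist");pickle.dump((s,c),open("w4.pkl","wb"));cv2.imwrite("pics/w4.png",cv2.resize(c["image"],(768,576)))
E
```

```text
clock: 11.05
tcp_pos: [0.4113, 0.1806, 0.3705]
tool_rot: [3.141, 0.0, -0.222]
force: [-0.1, -0.1, 0.3]
gripper_width: 0.0686
grasp_force: 0.0
[ 3.10171922e-01  5.12311180e-02  1.71266741e+00 -2.78490193e-04
  1.37791967e+00  2.10310408e+00]
```

View pics/w4.png

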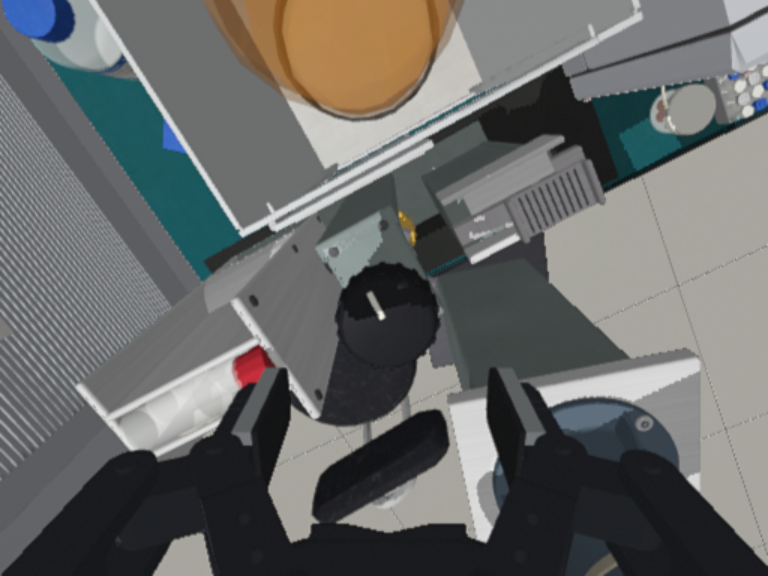

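The tab has moved to (560,195) and the bolt nose is clear of the wheel. The knob is at (387,315), centred between the fingers. I refine its axis against the first view.

```bash
python3 - <<'E'
from h import *
import pickle
s1,c1=pickle.load(open("w1.pkl","rb"));s,c=pickle.load(open("w4.pkl","rb"))
r1=wray(c1,s1,(322.5/1.5,245.5/1.5));r=wray(c,s,(387.5/1.5,315/1.5))
print(plane(r,.298),tri([r,r1]),tri([r,r1,ray("scene",(266.5,204)),ray("top",(232.9,252.3))]))
a=wray(c,s,(560/1.5,195/1.5));print("tab now",plane(a,.248))
E
```

```text
[0.41223598 0.18054696 0.298     ] (array([0.41009805, 0.18138969, 0.29257409]), [np.float64(0.00035078004940926045), np.float64(0.00035078004940924576)]) (array([0.41017434, 0.18077923, 0.2942976 ]), [np.float64(0.0005235914286739133), np.float64(0.0009720988973449226), np.float64(0.0005908538618049315), np.float64(0.0011396435612671)])
tab now [0.44080733 0.07638523 0.248     ]
```

```bash
python3 -m jog '[[0,0,0,0,0,3,0.8],[0,0,0,0,0,3,0.8],[0,0,0,0,0,2.4,0.8],[0,0,0,0,0,0,0.8],[0,0,0,0,0,0,0.3],[0,0,0,0,0,0,0.3],[0,0,0,0,0,0,0.3],[0,0,0,0,0,0,0.3]]' 40
python3 -m jog '[[0,0,-0.05,0,0,0,0.3],[0,0,-0.05,0,0,0,0.3],[0,0,-0.05,0,0,0,0.3],[0,0,-0.05,0,0,0,0.3],[0,0,0,0,0,0,0.3]]'
python3 - <<'E'
from bench import status,eyes
import cv2
s=status.read_state();print(s["force"],s["wrist_torque"],s["joint_pos"][5])
im=eyes.read_camera("scene")["image"];cv2.imwrite("pics/s1.png",im);cv2.imwrite("pics/s1c.png",cv2.resize(im[170:350,180:320],None,fx=3.3,fy=3.3,interpolation=cv2.INTER_CUBIC))
E
```

```text
clock: 12.1
tcp_pos: [0.4117, 0.1809, 0.288]
tool_rot: [-3.14, -0.002, -0.223]
force: [-1.4, 0.7, 6.2]
gripper_width: 0.0494
grasp_force: 41.6
clock: 12.72
tcp_pos: [0.4118, 0.1813, 0.288]
tool_rot: [-3.14, -0.002, -0.022]
force: [-0.5, 4.1, 5.6]
gripper_width: 0.0491
grasp_force: 41.8
[-0.48312024  4.07364541  5.56638145] [0.5056512  0.14800252 0.0657594 ] 1.903086097330793
```

View pics/s1c.png

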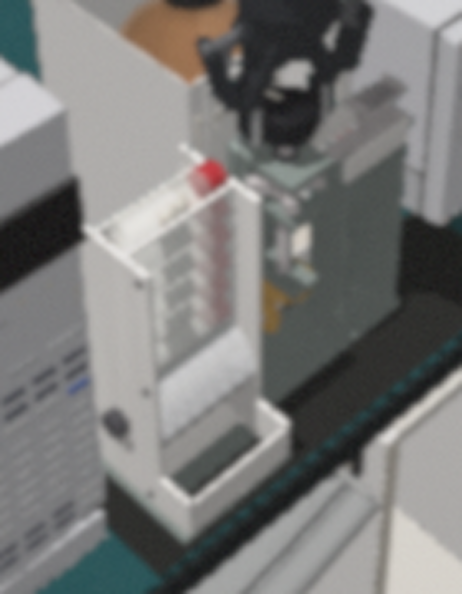

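The magazine and trough are both unobstructed in this view. The top red cap is at crop (210,175), the trough floor at (225,455) is empty, and the knob is held. I'll turn in stages and monitor red pixels.

```bash
cat >look.py <<'E'
from bench import status,eyes
import cv2,numpy as np,sys
s=status.read_state();im=eyes.read_camera("scene")["image"];cv2.imwrite(f"pics/l_{s['clock']:.2f}.png",im)
b,g,r=[im[...,i].astype(int) for i in range(3)];red=(r-np.maximum(g,b)>30)
m=red[205:285,230:256].sum(1);ys=np.flatnonzero(m)+205
t=red[286:325,226:272];v=(im.min(2)[290:322,230:266]>135).sum()
print("t%.2f q6 %.2f yaw %.2f Tz %.2f | mag red n%d y%d..%d | trough red %d bright %d"%(s["clock"],s["joint_pos"][5],s["tool_rot"][2],s["wrist_torque"][2],m.sum(),ys.min() if len(ys) else 0,ys.max() if len(ys) else 0,t.sum(),v), np.argwhere(t).mean(0)+[286,226] if t.any() else "")
E
python3 look.py
python3 -m jog '[[0,0,-0.06,0,0,0,0.3],[0,0,-0.06,0,0,0,0.3],[0,0,-0.06,0,0,0,0.3],[0,0,-0.06,0,0,0,0.3],[0,0,-0.06,0,0,0,0.3],[0,0,-0.06,0,0,0,0.3],[0,0,-0.06,0,0,0,0.3],[0,0,-0.06,0,0,0,0.3]]' |tail -3; python3 look.py
python3 -m jog '[[0,0,-0.06,0,0,0,0.3],[0,0,-0.06,0,0,0,0.3],[0,0,-0.06,0,0,0,0.3],[0,0,-0.06,0,0,0,0.3],[0,0,-0.06,0,0,0,0.3],[0,0,-0.06,0,0,0,0.3],[0,0,-0.06,0,0,0,0.3],[0,0,-0.06,0,0,0,0.3]]'|tail -3;  python3 look.py
```

```text
t12.78 q6 1.90 yaw -0.02 Tz 0.15 | mag red n90 y218..228 | trough red 0 bright 505 
force: [-1.6, 10.7, 4.8]
gripper_width: 0.049
grasp_force: 41.8
t13.82 q6 1.42 yaw 0.46 Tz -0.03 | mag red n66 y221..229 | trough red 0 bright 545 
force: [-6.4, 16.8, 6.0]
gripper_width: 0.0494
grasp_force: 42.0
t14.88 q6 0.94 yaw 0.94 Tz -0.16 | mag red n23 y226..230 | trough red 0 bright 491
```

```bash
python3 -m jog '[[0,0,-0.05,0.14,-0.23,0,0.3],[0,0,0,0,0,0,0.3]]'; python3 look.py
```

```text
clock: 15.18
tcp_pos: [0.4108, 0.1831, 0.288]
tool_rot: [3.139, -0.001, 0.988]
force: [1.5, -3.4, 7.2]
gripper_width: 0.049
grasp_force: 42.0
t15.18 q6 0.90 yaw 0.99 Tz 0.21 | mag red n21 y226..230 | trough red 0 bright 493
```

```bash
python3 -m jog '[[0,0,-0.06,0,0,0,0.3],[0,0,-0.06,0,0,0,0.3],[0,0,-0.06,0,0,0,0.3],[0,0,-0.06,0,0,0,0.3],[0,0,-0.06,0,0,0,0.3]]'|tail -3;  python3 look.py
python3 -m jog '[[0,0,-0.06,0,0,0,0.3],[0,0,-0.06,0,0,0,0.3],[0,0,-0.06,0,0,0,0.3],[0,0,-0.06,0,0,0,0.3],[0,0,-0.06,0,0,0,0.3]]'|tail -3;  python3 look.py
```

```text
force: [-3.4, -1.0, 8.7]
gripper_width: 0.0497
grasp_force: 42.2
t15.85 q6 0.60 yaw 1.29 Tz -0.12 | mag red n21 y226..230 | trough red 0 bright 489 
force: [-7.9, -0.7, 11.2]
gripper_width: 0.0497
grasp_force: 42.4
t16.52 q6 0.30 yaw 1.59 Tz -0.17 | mag red n21 y226..230 | trough red 0 bright 513
```

```bash
python3 -m jog '[[0,0,-0.05,0,-0.12,-0.1,0.3],[0,0,-0.05,0,0,0,0.3],[0,0,-0.05,0,0,0,0.3],[0,0,-0.05,0,0,0,0.3]]'|tail -3;  python3 look.py
python3 -m jog '[[0,0,-0.05,0,0,0,0.3],[0,0,-0.05,0,0,0,0.3],[0,0,-0.05,0,0,0,0.3],[0,0,-0.05,0,0,0,0.3]]'|tail -3;  python3 look.py
```

```text
force: [1.9, 0.3, -2.5]
gripper_width: 0.0493
grasp_force: 44.4
t17.07 q6 0.10 yaw 1.79 Tz -0.03 | mag red n10 y228..232 | trough red 17 bright 544 [287.41176471 254.47058824]
force: [-0.6, 0.2, 0.2]
gripper_width: 0.05
grasp_force: 44.6
t17.62 q6 -0.10 yaw 1.99 Tz -0.06 | mag red n15 y237..240 | trough red 45 bright 663 [301.22222222 258.31111111]
```

Vial 1 dropped at yaw ≈ 1.8, so the next is expected near 3.2. I go on, more carefully toward the end.

```bash
python3 look.py; python3 -m jog '[[0,0,-0.06,0,0,0,0.3],[0,0,-0.06,0,0,0,0.3],[0,0,-0.06,0,0,0,0.3],[0,0,-0.06,0,0,0,0.3],[0,0,-0.06,0,0,0,0.3],[0,0,-0.06,0,0,0,0.3],[0,0,-0.06,0,0,0,0.3],[0,0,-0.06,0,0,0,0.3]]' |tail -3; python3 look.py
python3 -m jog '[[0,0,-0.06,0,0,0,0.3],[0,0,-0.06,0,0,0,0.3],[0,0,-0.06,0,0,0,0.3],[0,0,-0.06,0,0,0,0.3],[0,0,-0.06,0,0,0,0.3],[0,0,0,0,0,0,0.3]]' |tail -5; python3 look.py
```

```text
t17.68 q6 -0.10 yaw 1.99 Tz 0.12 | mag red n15 y237..240 | trough red 44 bright 661 [301.25       258.38636364]
force: [-6.8, -4.8, 5.5]
gripper_width: 0.0492
grasp_force: 45.1
t18.73 q6 -0.58 yaw 2.47 Tz -0.13 | mag red n12 y237..240 | trough red 44 bright 622 [301.25       258.38636364]
tcp_pos: [0.408, 0.1822, 0.288]
tool_rot: [-3.138, -0.001, 2.766]
force: [-8.3, -9.0, 6.5]
gripper_width: 0.0489
grasp_force: 45.3
t19.52 q6 -0.88 yaw 2.77 Tz 0.13 | mag red n17 y236..240 | trough red 44 bright 622 [301.25       258.38636364]
```

```bash
python3 -m jog '[[0,0,-0.05,0.05,-0.15,0,0.3],[0,0,-0.05,0,0,0,0.3],[0,0,-0.05,0,0,0,0.3],[0,0,-0.05,0,0,0,0.3]]'|tail -3;  python3 look.py
python3 -m jog '[[0,0,-0.04,0,0,0,0.3],[0,0,-0.04,0,0,0,0.3],[0,0,-0.04,0,0,0,0.3],[0,0,0,0,0,0,0.3]]'|tail -3;  python3 look.py
```

```text
force: [-2.8, -1.8, 2.2]
gripper_width: 0.0491
grasp_force: 44.8
t20.07 q6 -1.08 yaw 2.97 Tz -0.13 | mag red n14 y236..240 | trough red 44 bright 631 [301.25       258.38636364]
force: [-3.3, -3.6, 3.0]
gripper_width: 0.049
grasp_force: 44.9
t20.62 q6 -1.20 yaw 3.09 Tz 0.17 | mag red n13 y236..239 | trough red 44 bright 667 [301.25       258.38636364]
```

```bash
python3 -m jog '[[0,0,-0.04,0,0,0,0.3],[0,0,-0.04,0,0,0,0.3],[0,0,0,0,0,0,0.3],[0,0,0,0,0,0,0.3]]'|tail -3;  python3 look.py
```

```text
force: [-2.8, -4.8, 3.9]
gripper_width: 0.0491
grasp_force: 45.0
t21.18 q6 -1.28 yaw -3.12 Tz 0.20 | mag red n13 y237..240 | trough red 54 bright 675 [298.64814815 257.53703704]
```

```bash
python3 -m jog '[[0,0,-0.04,0,0,0,0.3],[0,0,-0.04,0,0,0,0.3],[0,0,0,0,0,0,0.3],[0,0,0,0,0,0,0.3]]'|tail -3;  python3 look.py
```

```text
force: [-3.1, -7.3, 3.6]
gripper_width: 0.0495
grasp_force: 45.0
t21.73 q6 -1.36 yaw -3.04 Tz 0.33 | mag red n13 y239..243 | trough red 110 bright 775 [299.         254.68181818]
```

```bash
python3 -m jog '[[0,0,0,0,0,0,0.75],[0,0,0,0,0,0,0.75],[0,0,0,0,0,0,0.75],[0,0,0,0,0,-2,0.75],[0,0,0,0,0,-4,0.75],[0,0,0,0,0,-4,0.75],[0,0,0,0,0,0,0.75]]';  python3 look.py; python3 - <<'E'
import cv2,glob
f=max(glob.glob("pics/l_*.png"),key=lambda n:float(n[7:-4]));im=cv2.imread(f)
cv2.imwrite("pics/final.png",cv2.resize(im[170:350,180:330],None,fx=3.3,fy=3.3,interpolation=cv2.INTER_CUBIC))
E
```

```text
clock: 22.65
tcp_pos: [0.4088, 0.1823, 0.3904]
tool_rot: [3.14, 0.005, -3.037]
force: [-0.8, 0.0, -0.6]
gripper_width: 0.0642
grasp_force: 0.0
t22.65 q6 -1.36 yaw -3.04 Tz -0.01 | mag red n11 y239..242 | trough red 107 bright 758 [298.92523364 254.75700935]
```

View pics/final.png

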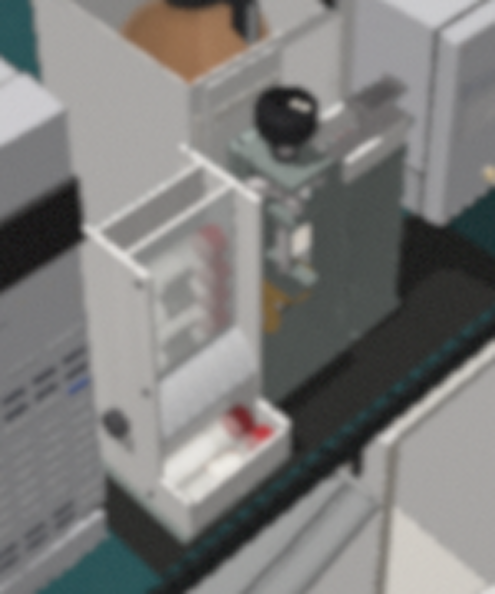

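The final view shows four caps left in the magazine/drum column (x≈210) and two caps in the trough at (262,433) and (238,418). Now to check whether the rear vial is all the way down.

```bash
python3 - <<'E'
from h import *
y=.29;O=np.array([.411-.122*np.sin(y),.181+.122*np.cos(y),0]);F=np.array([[np.cos(y),-np.sin(y),0],[np.sin(y),np.cos(y),0],[0,0,1]])
P=lambda *p:(proj("scene",O+F@np.array(p)/1000)-[180,170])*3.3
for n,p in dict(front=(-56,-44,22),rear_low=(-32,-44,36),pocket=(-20,-44,66),troughFR=(-72,-52,38),troughFL=(-72,52,38),towerTopFR=(-42,-56,280)).items():print(n,P(*p).round())
E
python3 look.py
```

```text
front [263. 440.]
rear_low [242. 413.]
pocket [232. 381.]
troughFR [284. 434.]
troughFL [191. 512.]
towerTopFR [262. 196.]
t22.70 q6 -1.36 yaw -3.04 Tz -0.03 | mag red n12 y239..242 | trough red 109 bright 759 [298.95412844 254.64220183]
```

```bash
python3 -c "
from bench import hand_in
print(hand_in())"
```

```text
the job is handed in; nothing more can be done
None
```

I slid the bolt away from the knob to its end stop and released the tab there, then turned the knob until two vials had dropped into the trough, with the other four still inside. I handed the job in at about 23 s, with the gripper clear of everything; hand-in returned no verdict.

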